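# Label the specimen carrier at its station

## Robot

A 6-joint arm with a two-finger parallel gripper is mounted at the origin on the work surface. World frame = base frame: x ahead of the robot, y to its left, z up, the work surface at z = 0. Lengths are in mm, angles in rad, forces in N, time in s.
With the tool pointing down it reaches from about 300 to 875 mm from the base axis. Payload 4.2 kg.
Tool frame: the origin (TCP) lies at the very end of the fingers, on their centre line; the grasp point (between the pads) lies behind it (bot.pinch_z is the z of the grasp point in the tool frame, in mm); z points along the fingers, y is the direction in which the jaws open and shut (so a half turn about z gives the same grasp; the last joint's range is limited). The gripper opens to 85 mm and grips with 20 to 120 N. Pads are 22 mm wide; open, the fingers measure 114 mm over their backs; the gripper's body (76 mm by 85 mm) begins 54 mm behind the grasp point. The pads swing forward as they close: fully open they stand 13 mm farther back than shut.
Start: joints at [1.222, 0.32, 1.565, -0, 1.257, -0.02], TCP at [185.674, 544.212, 231.338] pointing down, gripper open.
Joint ranges: [-3.11, 3.11], [-0.84, 2.01], [0.21, 2.61], [-1.34, 4.49], [0.05, 2.63], [-2.56, 2.56]. Speed limits (rad/s): [2.57, 2.57, 3.14, 3.14, 3.14, 3.14].

## Interface

Orientations are given as a 3x3 rotation matrix whose columns are the frame's x, y, z axes.
In Python, from workcell import bot, cams, order gives the robot as it stands.
- The arm moves only by the shell command python3 -m inch 'ROWS' [FORCE]. ROWS is JSON, a list of rows, each a list of 5 numbers: the opening, from -1 (shut) to 1 (fully open), so that 0 is half open, then the shift along the tool's x, y, z each as a share of 20 cm, from -1 to 1, then the turn about the tool's z as a share of 120 degrees, from -1 to 1. A call has 1 to 5 rows; each row is the pose to reach, as a shift and turn from the pose measured when the call began, along the tool's axes at that moment; what a row does not reach only later rows make up. A row lasts 1/12 s, in which the tool goes at most 41.7 mm and 7.16 degrees, less where a joint would pass 70% of its speed; a pose out of reach is approached as far as the arm can. A call with a number of a shift or a turn outside -1 to 1 is refused whole. A call with a gripper value outside its range is refused whole. The fingers move at their own pace and stop on an object; FORCE is the grip in N (left out, the last holds). Time passes only in rows, so rows that repeat a pose let the fingers close. It gives the time, the measured TCP pose, the force and the opening at its end, in the units of the state.
- bot.get_state(): the state, without advancing time (a new reading comes with each control period).
- cams.snapshot(name): name is "side" or "top"; returns a dict with "color" (420x560x3 uint8, red, green, blue), "range_z" (420x560 float32, mm along the optical axis (not along the pixel's ray), 0 where there is no reading), "fov_y" (degrees; the focal length in pixels is half the picture's height over the tangent of half this angle, whatever the lens; pixels are square), "cx", "cy" (the principal point, pixels), "origin" and "rotation" of the camera in the world. Camera axes: x right, y down, z forward; pixel columns grow to the right and rows downward; lengths in mm; the calibration is good to about 2 mm. A picture is of the moment at which its call begins.
- order.sign_off(): hands the job in, once; it reports no verdict.
Trained networks look in the newest picture that a camera, given by its name, has taken for a name from the list of things; names that differ only in an ending like _2 or _b are one class to them, and where a whole thing is asked for, a point or a joint stands for the part that bears it (a point fixed in the world has none). Each returns a list of dicts, best first, with "p" (0 to 1); they miss things now and then, are a little off and sometimes report something else, mostly with a low value. They report only what shows in the picture. A call takes as long as a camera call. They do not tell look-alikes from the thing itself.
- cams.find_in(camera, target): "at" ([x, y, z] in mm, in world coordinates, good to about 4 mm: the middle of the surface that is visible of it).
- cams.cut_out(camera, target): "mask" (420x560 bool, what is visible of it).
The state is a dict: "time": time; "qpos": joint angles; "dq": joint speeds; "tau": joint torques, N m; "ee_pos": TCP position; "tcp_rot": TCP orientation; "force": force on the tool from outside, world axes, zero at the start; "wrist_torque": the same for the moment, N m; "finger_gap": finger opening in mm.
Only numpy, scipy, OpenCV 4.12 (cv2) and the standard library are available. Lean on these libraries where they do the work, as an engineer would, in place of code of your own. Each camera call takes 0.05 s, during which the arm holds its last target. There are 200 camera calls.

## Task

Slide the specimen carrier along its rail until it clicks into the notch at the green station mark. Then take the blue label holder from its stand, push its tongue down behind the grey lip of the carrier's slot, against the spring, until its shoulders sit fully home on the slot's end walls, and keep it pressed there: finish while still holding it down with the gripper, the carrier still in its notch. Leave the yellow label holder, the jar and the loose bone where they are.

Things in the scene. Friction and masses are not known exactly. Their poses are not given: they have to be found in the camera images.
- rail: Fixed grey base plate 80 x 360 mm with an aluminium rail on it, rail top 30 mm above the table. Origin: centre of its underside, on the table; its y axis runs along the rail, the way the carrier must be slid. Its position and its yaw (up to about 12 degrees either way) vary.
- station (a point): The station on the rail top (30 mm above the table, 50 mm along +y from the rail's middle), shown by green stripes on the base plate beside the rail. When the carrier is in the notch, the green pointers on the carrier's two long sides stand over these stripes.
- carrier (a joint): Position of the specimen carrier along the rail in m, growing along the rail's +y; whole travel 0 to 0.20. It starts between 0 and 0.07. At 0.150 a sprung ball drops into the station notch: it snaps in within about 4 mm and takes roughly 7 N to push out again. Elsewhere sliding takes 1 to 2 N.
- carrier_mid (a point): Middle of the top of the carrier's white plate, 50 mm above the table. Axes as the rail's. The plate is 100 mm across the rail (x), 120 mm along it (y), 16 mm thick. A bone-coloured vertebra replica is fixed on it on the robot's side (up to 73 mm above the table); the grey label slot is on its far (+x) side, the orange push tab at its -y end.
- push_tab (a point): Point on the outer (-y) face of the orange upright tab on the carrier's -y end; push here, along the rail's +y. The tab is 30 mm wide across the rail, 10 mm thick along it, from 50 to 90 mm above the table; this point is at mid-width, 75 mm above the table. Axes as the rail's. Nothing stands near its -y side.
- slot_mouth (a point): Centre of the label slot's mouth, level with the tops of its end walls, 90 mm above the table. Axes as the rail's. Slot: 66 mm long (y), 10 mm wide (x) between grey back wall and grey lip (+x side), the mouth flared to about 20 mm over the top 8 mm. 10 mm end walls close it and are the seats for the shoulders. Floor 40 mm down; the red spring foot rises to 22 mm below the mouth.
- slot_spring (a joint): How far the red sprung foot in the slot is pressed down, in m: 0 free, 0.014 when the label holder is fully home, 0.017 at most. It pushes back with 3.5 N at first touch and 7 N at home, so a holder that is let go rises again by about 14 mm.
- blue_holder: Blue label holder, 40 to 75 g, a rigid upright T-shaped plate; starts upright in its black stand left or right of the rail, yaw up to 23 degrees. Origin: centre of the tongue's lower end; z up, y along the width, x through the thickness (both faces alike). Tongue 6 mm thick, 60 wide, 36 long, lower corners cut 8 mm at 45 degrees. When fully home the origin is 36 mm below the slot mouth.
- blue_grip (a point): Middle of the blue holder's label plate, 64 mm above its origin, axes as the holder's. The plate (white card on both faces) is 60 mm wide, 10 mm thick, from 44 to 84 mm above the origin: grip it across the thickness. Below it the shoulder bar, 84 mm wide, 10 mm thick, 36 to 44 mm above the origin, comes to rest on the slot's end walls.
- yellow_holder: A label holder of the same shape in yellow, in the other stand on the other side of the rail. Leave it alone.
- blue_stand: Fixed black stand of the blue holder, 60 x 90 mm, 26 mm high, with a slot 8 mm wide and 20 mm deep in which the tongue stands. Origin: centre of its underside. Lift the holder straight up, at least 25 mm, to clear it.
- jar: Amber specimen jar, 54 mm across, 75 mm high, beyond the rail. Origin: centre of its underside. Leave it alone.
- bone: Loose long bone, about 176 mm long, 26 mm high, lying beyond the rail. Origin: below its middle, on the table. Leave it alone.
Mind the look-alikes: they are no part of the job. There is more than one size of the blue_holder; the job needs the larger.

How it is judged (in metres and radians):
On the way, in this order (a step that is already met when the one before it is completed fails the run):
1. the carrier rests in the station notch, the blue holder not yet in its slot (value of joint carrier between 0.146 and 0.154 m and not (horizontal distance between blue_holder and slot_mouth below 0.02 m and z of blue_holder in the frame of slot_mouth below -0.005 m)), for 0.3 s.
2. the blue holder is pressed home behind the lip (z of blue_holder in the frame of slot_mouth below -0.0325 m and horizontal distance between blue_holder and slot_mouth below 0.008 m and value of joint slot_spring above 0.01 m), for 0.3 s.
At the end, for the whole second after the job is handed in: The carrier is within 4 mm of the station notch; the blue holder stands upright (within 7 degrees) in the slot behind the lip, within 3.5 mm of fully home, the spring foot pressed down at least 10 mm, still, and the fingers are still on the holder with more than 1.5 N (all of step 2 and value of joint carrier between 0.146 and 0.154 m and angle between the z axis of blue_holder and the z axis of slot_mouth, either way round below 0.12 rad and contact force between the fingers and blue_holder above 1.5 N and linear speed of blue_holder below 0.02 m/s); the arm keeps its last pose, push and grip.
It fails at once if the yellow holder is moved by more than 25 mm (distance of yellow_holder from where it was at the start of the episode above 0.025 m).
It fails at once if the jar is moved by more than 30 mm (distance of jar from where it was at the start of the episode above 0.03 m).
It fails at once if the bone is moved by more than 30 mm (distance of bone from where it was at the start of the episode above 0.03 m).
It also fails if it takes over 56 s, if anything falls off the work surface, if the arm or the gripper's body presses on something with over 40 N, if the wrist force passes 120 N, or if a joint passes its speed limit or range.

## Working session

There is one attempt and no reset: what is moved stays moved. The work goes in short steps, Python scripts to look and compute and a shell command to move; the robot and the scene stay as the last step left them, time stands still between calls to the robot, and variables do not carry over. Pictures are saved under pics/ and viewed, about 8 in all and at most 12, crops included, and the job is handed in when it is done.

```bash
ls; mkdir -p pics
cat > h.py <<'E'
import numpy as np,cv2
from workcell import bot,cams,order
def f(s): return s["color"].shape[0]/2/np.tan(np.radians(s["fov_y"])/2)
def cloud(s):
    z=s["range_z"];v,u=np.mgrid[:z.shape[0],:z.shape[1]];k=f(s)
    c=np.stack([(u-s["cx"])*z/k,(v-s["cy"])*z/k,z],-1)
    p=c@np.array(s["rotation"]).T+np.array(s["origin"]);p[z==0]=np.nan
    return p
E
python3 - <<'E'
from h import *
ims=[]
for n in("top","side"):
    s=cams.snapshot(n);np.savez("s_"+n,**s);cv2.imwrite(f"pics/{n}0.png",s["color"][:,:,::-1])
    print(n,s["origin"],np.round(s["rotation"],2).tolist(),s["fov_y"])
    for t in("blue_holder","yellow_holder","push_tab","slot_mouth","carrier_mid","rail","blue_stand","jar","bone","blue_grip"):
        print(t,[(np.round(d["at"]).tolist(),round(d["p"],2)) for d in cams.find_in(n,t)])
st=bot.get_state();print(st,bot.pinch_z)
E
```

```text
pics
top [ 404.14183338   20.4914472  1249.71869001] [[-0.02, -0.99, 0.15], [-1.0, 0.02, -0.01], [0.01, -0.15, -0.99]] 45.76220530509898
blue_holder [([446.0, 313.0, 88.0], 0.76), ([554.0, 280.0, 54.0], 0.64), ([713.0, -111.0, 17.0], 0.4)]
yellow_holder [([497.0, -318.0, 83.0], 0.63)]
push_tab [([527.0, -23.0, 47.0], 0.95)]
slot_mouth [([526.0, -22.0, 44.0], 0.56)]
carrier_mid [([529.0, -27.0, 48.0], 0.56), ([531.0, 18.0, 33.0], 0.43)]
rail [([525.0, 20.0, 32.0], 0.79)]
blue_stand [([441.0, 318.0, 9.0], 0.91)]
jar [([444.0, 317.0, 87.0], 0.56)]
bone [([709.0, -109.0, 20.0], 0.9), ([527.0, -27.0, 53.0], 0.21)]
blue_grip [([444.0, 316.0, 91.0], 0.63)]
side [  61.99792553 1014.7901324   736.7578072 ] [[-0.89, -0.22, 0.39], [-0.45, 0.44, -0.78], [0.0, -0.87, -0.49]] 42.564814865705166
blue_holder [([558.0, 286.0, 35.0], 0.87), ([443.0, 327.0, 68.0], 0.83)]
yellow_holder [([522.0, -8.0, 54.0], 0.62)]
push_tab [([526.0, -7.0, 48.0], 0.66)]
slot_mouth [([524.0, -8.0, 53.0], 0.96), ([442.0, 330.0, 63.0], 0.5)]
carrier_mid [([522.0, -13.0, 57.0], 0.78)]
rail [([431.0, 339.0, 14.0], 0.72), ([5
[... 271 characters left out ...]
e-06,
        1.25738089e+00, -1.99900411e-02]), 'dq': array([ 0.0022075 , -0.00100072,  0.00100592,  0.00188991,  0.00069043,
       -0.00131945]), 'tau': array([-3.60237084e-05, -4.15434194e+01, -2.34416199e+01,  6.69173414e-05,
        3.14242325e-04, -6.92790636e-06]), 'ee_pos': array([185.6748544 , 544.21616847, 231.3107188 ]), 'tcp_rot': array([[-9.46426234e-01,  3.22920088e-01,  1.20770640e-05],
       [ 3.22920088e-01,  9.46426232e-01,  6.02172452e-05],
       [ 8.01530796e-06,  6.08911072e-05, -9.99999998e-01]]), 'force': array([ 0.1599243 ,  0.43967337, -0.45488619]), 'wrist_torque': array([-0.02298066,  0.05886686,  0.03509618]), 'finger_gap': 85.4608695767596} -18.700000000000003
```

View pics/top0.png

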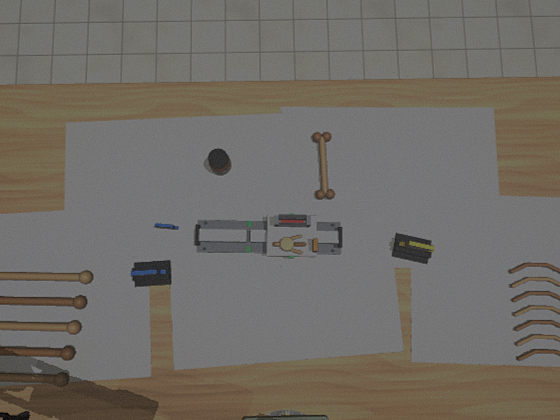

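View pics/side0.png

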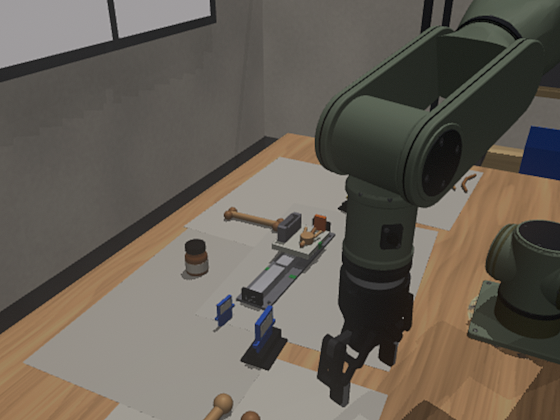

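The top view shows two blue candidates. One is in the black stand at (152,272). The other is free-standing at (166,226) and looks smaller. The carrier is at about (290,235), with its orange tab on the right at (315,244), so the rail's +y runs left in the image (world +y). The green stripes are at about (248,238). I'll measure both holders and check a crop.

```bash
cat > m.py <<'E'
from h import *
import sys
def rect(p):
    (c,s,a)=cv2.minAreaRect(p[:,:2].astype(np.float32)); 
    b=cv2.boxPoints((c,s,a)); e0,e1=b[1]-b[0],b[2]-b[1]; e=e0 if np.linalg.norm(e0)>np.linalg.norm(e1) else e1
    return np.round(c,1),np.round(sorted(s),1),round(np.degrees(np.arctan(e[1]/e[0])) if abs(e[0])>1e-6 else 90,1)
def hsvm(s): return [a.astype(int) for a in cv2.split(cv2.cvtColor(s["color"],cv2.COLOR_RGB2HSV))]
if __name__=="__main__":
  for n in("top","side"):
    s=dict(np.load(f"s_{n}.npz"));p=cloud(s);H,S,V=hsvm(s)
    x,y,z=p[...,0],p[...,1],p[...,2]
    print(n)
    def rep(name,m):
        m=m&np.isfinite(z)
        q=p[m]
        if len(q)>5: print(name,len(q),*rect(q),"z",np.round(np.percentile(q[:,2],[2,50,98]),0),"x",np.round(np.percentile(q[:,0],[1,99])),"y",np.round(np.percentile(q[:,1],[1,99])))
    blue=(H>100)&(H<130)&(S>100)
    A=(abs(x-444)<60)&(abs(y-318)<70)&(y>0)
    B=(abs(x-556)<40)&(abs(y-285)<50)
    rep("blueStand",blue&A&(z>20)); rep("standHolder top",A&(z>75)); rep("stand",A&(z>18)&(z<34)&(V<70))
    rep("blueFree",blue&B); rep("freeall",B&(z>12))
    R=(x>440)&(x<620)&(abs(y-20)<230)
    rep("green",R&(H>45)&(H<85)&(S>90)&(z<25));rep("greenhigh",R&(H>45)&(H<85)&(S>90)&(z>25))
    rep("orange",R&(H>3)&(H<20)&(S>150)&(z>80))
    rep("base",R&(z>5)&(z<60)); rep("plate",R&(z>44)&(z<56)); rep("slot",R&(z>80)&(S<60)); rep("red",R&((H<4)|(H>175))&(S>120))
E
python3 m.py
python3 - <<'E'
import cv2
a=cv2.imread("pics/top0.png");b=cv2.imread("pics/side0.png")
t=cv2.resize(a[205:300,110:350],None,fx=3.3,fy=3.3,interpolation=3)
u=cv2.resize(b[200:370,190:350],None,fx=1.6,fy=1.6,interpolation=3)
import numpy as np
o=np.zeros((t.shape[0]+u.shape[0],792,3),np.uint8);o[:t.shape[0],:t.shape[1]]=t;o[t.shape[0]:,:u.shape[1]]=u
cv2.imwrite("pics/crop1.png",o)
E
```

```text
top
blueStand 136 [450.1 315.1] [14.2 71.6] -86.3 z [26. 89. 94.] x [441. 457.] y [279. 350.]
standHolder top 129 [447.  320.1] [10.4 61.3] -86.9 z [79. 89. 94.] x [441. 452.] y [290. 350.]
stand 310 [447.2 320.2] [32.  92.4] -87.2 z [20. 26. 31.] x [431. 464.] y [275. 364.]
blueFree 57 [560.5 283.2] [ 6.4 55.2] 83.1 z [30. 58. 63.] x [555. 566.] y [256. 310.]
freeall 95 [560.4 281.3] [ 8.1 59. ] 83.4 z [28. 56. 62.] x [554. 566.] y [253. 310.]
green 44 [535.7  80.3] [10.2 75.6] -1.3 z [ 4.  9. 13.] x [498. 574.] y [75. 85.]
greenhigh 11 [531.3 -23.9] [  9.6 105. ] -1.3 z [48. 49. 52.] x [479. 584.] y [-30. -18.]
base 4611 [530.  20.] [179.6 459.4] 89.8 z [ 5. 28. 54.] x [454. 608.] y [-183.  218.]
plate 1267 [531.  -55.5] [105.2 179.9] 89.2 z [45. 50. 55.] x [481. 581.] y [-85.  35.]
slot 270 [549.7 -46.3] [ 60.9 127.8] 55.3 z [81. 89. 94.] x [548. 578.] y [-68.  15.]
red 48 [563.8 -25.2] [ 5.8 50.7] 88.3 z [63. 68. 72.] x [561. 567.] y [-50.   0.]
side
blueStand 280 [446.8 324.4] [11.7 84.4] -87.9 z [32. 80. 94.] x [440. 452.] y [287. 365.]
standHolder top 240 [446.5 323.4] [11.9 61.4] -87.5 z [76. 90. 94.] x [440. 452.] y [295. 354.]
stand 443 [446.3 324.2] [32.4 91.3] -86.9 z [18. 27. 33.] x [429. 460.] y [281. 369.]
blueFree 147 [559.4 287.4] [ 9.1 56.8] 83.8 z [ 5. 35. 63.] x [554. 566.] y [263. 314.]
freeall 345 [559.1 285. ] [10.5 61.4] 81.9 z [14. 39. 62.] x [553. 566.] y [260. 313.]
green 24 [535.2  82.2] [11.9 79.9] -1.9 z [ 7. 11. 14.] x [495. 575.] y [77. 89.]
greenhigh 11 [478.3 -17.9] [ 4.3 11.8] -78.9 z [40. 51. 52.] x [475. 481.] y [-24. -13.]
orange 28 [502.5 -74.3] [10.5 25.6] 4.5 z [86. 91. 94.] x [490. 515.] y [-79. -69.]
base 3514 [530.2  20.9] [179.4 457.6] -89.8 z [ 5. 26. 56.] x [448. 612.] y [-170.  224.]
plate 738 [526.3 -21.5] [104.  128.6] 84.9 z [45. 52. 55.] x [478. 580.] y [-81.  39.]
slot 257 [550.3 -44.6] [ 66.  130.6] 57.1 z [80. 88. 94.] x [490. 575.] y [-82.  21.]
```

View pics/crop1.png

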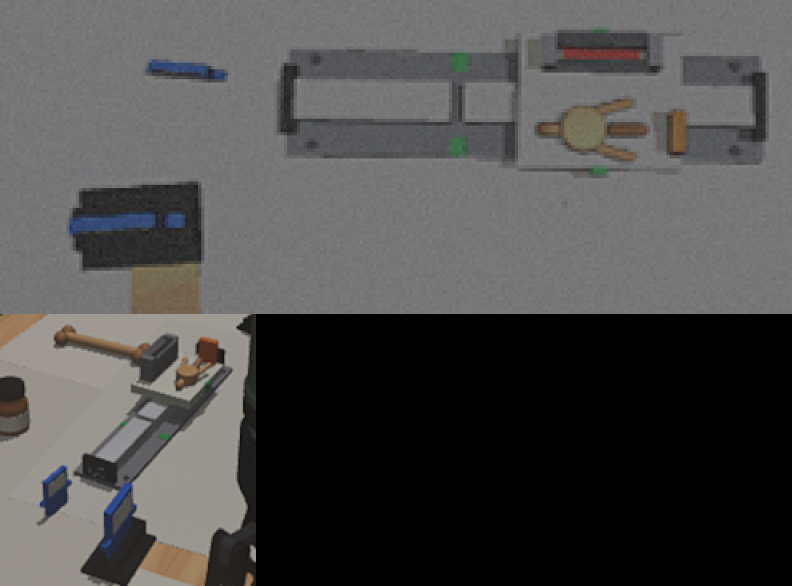

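The holder in the stand at (152,272) has a 60 mm plate with its top at 90 mm, which matches the larger one. The free one at (166,226) is about 55 mm wide with its top at 62 mm, so it's the decoy. Rail yaw is about -1.7°. The station is near (535.5, 81), and the carrier is about 105 mm short of it. I'll start moving towards the tab, fingers shut.

```bash
cat > d.py <<'E'
import sys
from h import *
# target x y z yaw(deg of tool y axis) -> units
t=list(map(float,sys.argv[1:5]));s=bot.get_state();R=s["tcp_rot"]
d=R.T@(np.array(t[:3])-s["ee_pos"]);a=np.degrees(np.arctan2(R[1,1],R[0,1]))
print("t",round(s["time"],2),"at",np.round(s["ee_pos"],1),"yaw",round(a,2),"F",np.round(s["force"],1),"gap",round(s["finger_gap"],1))
print("mm",np.round(d,1),"units",np.round(d/200,3),"turn",round(-(t[3]-a)/120,3))
E
python3 -m inch '[[-1,-0.7,-0.7,0,0.28],[-1,-0.7,-0.7,0,0.28],[-1,-0.7,-0.7,0,0.28],[-1,-0.7,-0.7,0,0.28],[-1,-0.7,-0.7,0,0.28]]' 40; python3 d.py 502 -120 200 -1.7
```

```text
time: 1.52
ee_pos: [273.5, 363.8, 231.4]
tcp_rot: [[-0.605, 0.796, 0.0], [0.796, 0.605, -0.001], [-0.001, -0.0, -1.0]]
force: [-0.6, -0.3, 0.2]
finger_gap: 25.5
t 1.52 at [273.5 363.8 231.4] yaw 37.23 F [-0.6 -0.3  0.2] gap 25.5
mm [-523.4 -110.8   31.8] units [-2.617 -0.554  0.159] turn 0.324
```

```bash
python3 -m inch '[[-1,-1,-0.2,0,0.3],[-1,-1,-0.2,0,0.3],[-1,-1,-0.2,0,0.3],[-1,-1,-0.2,0,0.3],[-1,-1,-0.2,0,0.3]]' ; python3 d.py 502 -120 200 -1.7
```

```text
time: 1.93
ee_pos: [363.0, 178.4, 231.9]
tcp_rot: [[-0.025, 1.0, 0.001], [1.0, 0.025, -0.0], [-0.001, 0.001, -1.0]]
force: [0.4, 0.3, -0.9]
finger_gap: 0.1
t 1.93 at [363.  178.4 231.9] yaw 1.41 F [ 0.4  0.3 -0.9] gap 0.1
mm [-301.7  131.5   32.2] units [-1.509  0.658  0.161] turn 0.026
```

```bash
python3 -m inch '[[-1,-0.94,0.41,0.1,0.026],[-1,-0.94,0.41,0.1,0.026],[-1,-0.94,0.41,0.1,0.026],[-1,-0.94,0.41,0.1,0.026],[-1,-0.94,0.41,0.1,0.026]]' ; python3 d.py 502 -115 66 -1.7
```

```text
time: 2.35
ee_pos: [450.2, -9.7, 212.3]
tcp_rot: [[0.03, 1.0, 0.002], [1.0, -0.03, -0.0], [-0.0, 0.002, -1.0]]
force: [-0.0, 1.0, 0.1]
finger_gap: 0.2
t 2.35 at [450.2  -9.7 212.3] yaw -1.74 F [-0.   1.   0.1] gap 0.2
mm [-103.7   54.6  146.4] units [-0.518  0.273  0.732] turn -0.0
```

```bash
python3 -m inch '[[-1,-0.55,0.27,0,0],[-1,-0.55,0.27,0,0],[-1,-0.55,0.27,0,0],[-1,-0.55,0.27,0.4,0],[-1,-0.55,0.27,0.73,0]]' ; python3 d.py 502 -115 66 -1.7
python3 - <<'E'
from h import *
s=cams.snapshot("top");np.savez("s1",**s);cv2.imwrite("pics/t1.png",cv2.resize(s["color"][180:300,180:360,::-1],None,fx=4,fy=4,interpolation=3))
E
```

```text
time: 2.77
ee_pos: [504.2, -124.4, 130.2]
tcp_rot: [[0.034, 0.999, 0.01], [0.999, -0.034, -0.003], [-0.002, 0.011, -1.0]]
force: [-0.3, -0.4, -1.3]
finger_gap: -0.2
t 2.77 at [ 504.2 -124.4  130.2] yaw -1.96 F [-0.3 -0.4 -1.3] gap -0.2
mm [ 9.4 -3.2 64.2] units [ 0.047 -0.016  0.321] turn -0.002
```

View pics/t1.png

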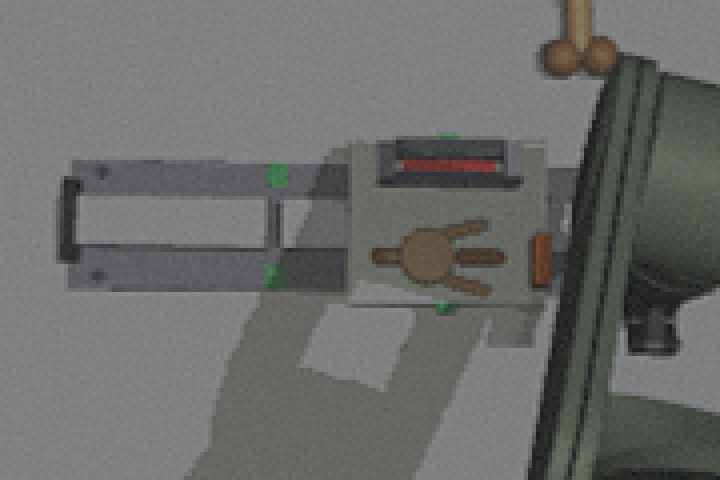

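The orange tab shows at crop (540,259), clear on its -y side, and the tool is behind it. Going down, then pushing.

```bash
python3 -m inch '[[-1,0.02,-0.01,0.32,0],[-1,0.02,-0.01,0.32,0],[-1,0.02,-0.01,0.32,0],[-1,0.08,-0.01,0.32,0],[-1,0.13,-0.01,0.32,0]]' ; python3 d.py 503 -2 66 -1.7
```

```text
time: 3.23
ee_pos: [496.4, -94.7, 58.9]
tcp_rot: [[0.034, 0.999, -0.007], [0.999, -0.034, 0.003], [0.002, -0.007, -1.0]]
force: [0.7, 0.2, 0.4]
finger_gap: -0.3
t 3.23 at [496.4 -94.7  58.9] yaw -1.92 F [0.7 0.2 0.4] gap -0.3
mm [92.8  3.5 -6.9] units [ 0.464  0.017 -0.035] turn -0.002
```

```bash
python3 -m inch '[[-1,0.05,0.02,-0.03,0],[-1,0.11,0.02,-0.03,0],[-1,0.17,0.02,-0.03,0],[-1,0.23,0.02,-0.03,0],[-1,0.29,0.02,-0.03,0]]' ; python3 d.py 503 -2 66 -1.7;python3 -m inch '[[-1,0.04,0,0,0],[-1,0.08,0,0,0],[-1,0.1,0,0,0],[-1,0.11,0,0,0],[-1,0.11,0,0,0]]' ; python3 d.py 503 -2 66 -1.7
python3 - <<'E'
from h import *
s=cams.snapshot("top");np.savez("s2",**s);cv2.imwrite("pics/t2.png",cv2.resize(s["color"][180:300,180:360,::-1],None,fx=4,fy=4,interpolation=3))
E
```

```text
time: 3.65
ee_pos: [504.0, -37.0, 67.9]
tcp_rot: [[0.031, 1.0, -0.002], [1.0, -0.031, -0.001], [-0.001, -0.002, -1.0]]
force: [-0.6, -7.2, -0.3]
finger_gap: -0.2
t 3.65 at [504.  -37.   67.9] yaw -1.77 F [-0.6 -7.2 -0.3] gap -0.2
mm [35.  -2.1  1.9] units [ 0.175 -0.01   0.009] turn -0.001
time: 4.07
ee_pos: [506.0, -14.0, 70.1]
tcp_rot: [[0.03, 1.0, 0.002], [1.0, -0.03, -0.001], [-0.001, 0.002, -1.0]]
force: [0.0, 0.1, 0.1]
finger_gap: 0.0
t 4.07 at [506.  -14.   70.1] yaw -1.72 F [0.  0.1 0.1] gap 0.0
mm [11.9 -3.3  4.1] units [ 0.059 -0.017  0.02 ] turn -0.0
```

View pics/t2.png

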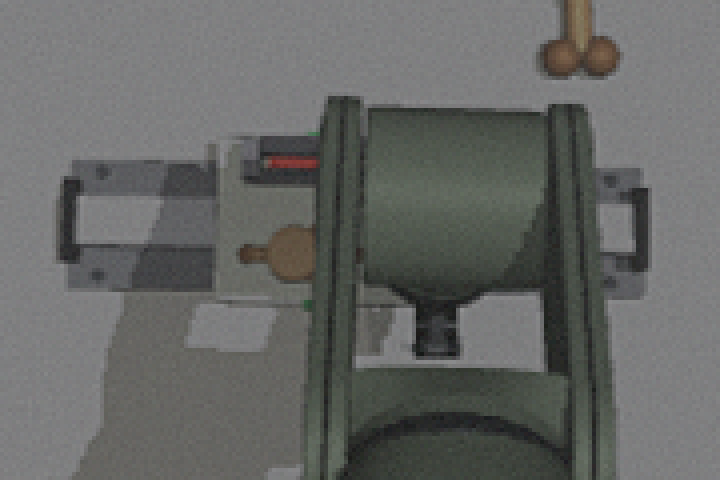

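The plate's leading edge has moved from crop x≈348 to 217 (about 80 mm), so the carrier is roughly 25 mm short. I'll get that number more precisely by code.

```bash
cat > c.py <<'E'
from m import *
def meas(s):
    p=cloud(s);H,S,V=hsvm(s);x,y,z=p[...,0],p[...,1],p[...,2]
    q=[]
    for xx in (490,530):   # leading plate edge
        m=(abs(x-xx)<8)&(z>44)&(z<56)&(y>-60)&(y<160);q.append(round(float(np.sort(y[m])[-8:].mean()),1))
    m=(x>540)&(x<590)&(((H<4)|(H>175))&(S>120))&(abs(y-30)<120)
    q+=[np.round(y[m].max(),1) if m.any() else None, np.round(x[m].mean(),1) if m.any() else None]
    g=(H>45)&(H<85)&(S>90)&(x>440)&(x<620);
    for a in (g&(z>38)&(z<60)&(x<500),g&(z>38)&(z<60)&(x>560),g&(z<25)&(x<520),g&(z<25)&(x>550)): q.append((np.round(np.median(p[a],0),1).tolist() if a.any() else None))
    return q
if __name__=="__main__":
    import sys
    for f_ in sys.argv[1:]: print(f_,*meas(dict(np.load(f_+".npz"))))
E
python3 c.py s_top s1 s2
```

```text
s_top 34.0 33.8 0.1 564.1 [481.4, -22.8, 49.0] [583.5, -27.3, 51.1] [503.0, 81.3, 9.1] [568.6, 79.7, 9.8]
s1 34.3 33.8 0.2 564.1 [481.3, -20.5, 49.3] [583.6, -26.1, 49.7] [504.6, 83.9, 8.2] [568.6, 79.7, 9.3]
s2 113.5 113.6 79.7 567.3 [485.0, 59.2, 52.3] [587.0, 55.4, 52.6] None None
```

```bash
python3 -m inch '[[-1,0.02,-0.01,0.01,0],[-1,0.035,-0.01,0.01,0],[-1,0.05,-0.01,0.01,0],[-1,0.065,-0.01,0.01,0],[-1,0.08,-0.01,0.01,0]]'
python3 - <<'E'
from h import *
np.savez("s3",**cams.snapshot("top"))
E
python3 c.py s3
```

```text
time: 4.53
ee_pos: [506.5, 1.3, 69.4]
tcp_rot: [[0.03, 1.0, 0.007], [1.0, -0.03, -0.002], [-0.002, 0.007, -1.0]]
force: [1.1, -6.6, 4.6]
finger_gap: 0.3
s3 128.1 128.4 95.9 567.5 None None None None
```

```bash
python3 -m inch '[[-1,0.01,-0.01,0.01,0],[-1,0.02,-0.01,0.01,0],[-1,0.03,-0.01,0.01,0],[-1,0.035,-0.01,0.01,0],[-1,0.035,-0.01,0.01,0]]'
python3 - <<'E'
from h import *
np.savez("s4",**cams.snapshot("top"))
E
python3 c.py s4
```

```text
time: 5.0
ee_pos: [504.0, 10.0, 67.0]
tcp_rot: [[0.031, 1.0, 0.005], [1.0, -0.031, 0.0], [0.001, 0.005, -1.0]]
force: [0.3, 0.3, -0.8]
finger_gap: 0.0
s4 137.3 137.3 103.2 568.1 None None None None
```

```bash
python3 -m inch '[[-1,0.005,0,0,0],[-1,0.01,0,0,0],[-1,0.01,0,0,0]]'
python3 - <<'E'
from h import *
np.savez("s5",**cams.snapshot("top"));print(bot.get_state()["force"])
E
python3 c.py s5
```

```text
time: 5.3
ee_pos: [503.3, 12.2, 66.5]
tcp_rot: [[0.031, 1.0, 0.004], [1.0, -0.031, 0.0], [0.001, 0.004, -1.0]]
force: [0.5, 0.3, -0.1]
finger_gap: -0.0
[ 0.16773277 -0.40402779 -0.24037484]
s5 139.7 137.9 105.6 567.7 None None None None
```

```bash
python3 -m inch '[[-1,-0.1,0,0,0],[-1,-0.1,0,-0.3,0],[-1,-0.5,0,-0.6,0],[-1,-0.7,-0.2,-0.6,0],[-1,-0.8,-0.4,-0.6,0]]'
python3 - <<'E'
from h import *
s=cams.snapshot("top");np.savez("s6",**s);cv2.imwrite("pics/t6.png",cv2.resize(s["color"][200:270,180:350,::-1],None,fx=4.5,fy=4.5,interpolation=3))
E
python3 c.py s5 s6;python3 d.py 447 322 170 3
```

```text
time: 5.77
ee_pos: [461.5, -102.3, 170.5]
tcp_rot: [[0.029, 1.0, 0.011], [1.0, -0.029, -0.001], [-0.001, 0.011, -1.0]]
force: [0.8, -1.3, -0.0]
finger_gap: -0.1
s5 139.7 137.9 105.6 567.7 None None None None
s6 139.6 138.2 105.5 567.2 [484.3, 83.1, 49.0] [587.7, 78.7, 50.0] None None
t 5.82 at [ 455.2 -106.1  171.3] yaw -1.85 F [-5.4 -2.9  0.9] gap -0.1
mm [427.7 -22.   -0.5] units [ 2.138 -0.11  -0.003] turn -0.04
```

View pics/t6.png

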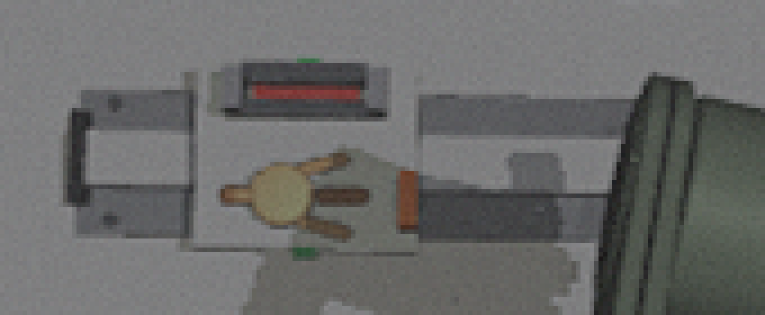

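The pointers are at crop (308,60) and (305,253). Their mean y of 80.9 matches the stripes' 80.5–81.8, so the carrier sits in the notch. Next I'll measure the slot mouth and holder while moving to the holder.

```bash
python3 -m inch '[[1,1,-0.05,0,-0.02],[1,1,-0.05,0,-0.02],[1,1,-0.05,0,-0.02],[1,1,-0.05,0,-0.02],[1,1,-0.05,0,-0.02]]' 40 >/dev/null;  python3 -m inch '[[1,1,-0.05,0,-0.02],[1,1,-0.05,0,-0.02],[1,1,-0.05,0,-0.02],[1,1,-0.05,0,-0.02],[1,1,-0.05,0,-0.02]]'; python3 d.py 447 322 150 3
cat > sl.py <<'E'
from m import *
import sys
a=np.radians(-1.7);ex=np.array([np.cos(a),np.sin(a)]);ey=np.array([-np.sin(a),np.cos(a)])
def slot(s):
    p=cloud(s);x,y,z=p[...,0],p[...,1],p[...,2]
    H,S,V=hsvm(s)
    m=(x>545)&(x<610)&(y>20)&(y<140)&(z>85)&(z<95)&(S<70)
    q=p[m];xr=(q[:,:2]-[536,81])@ex;yr=(q[:,:2]-[536,81])@ey
    print(len(q),"rect",*rect(q));print(np.histogram(xr,np.arange(5,65,2))[0]);print("x1..99",np.round(np.percentile(xr,[1,99]),1),"y",np.round(np.percentile(yr,[1,99]),1),"z",np.median(q[:,2]))
    m=(x>545)&(x<610)&(y>20)&(y<140)&((H<5)|(H>174))&(S>110);q=p[m]
    if len(q)>4: print("red",rect(q),np.percentile(q,[1,50,99],axis=0).round(1).tolist())
if __name__=="__main__":
  slot(dict(np.load("s6.npz")))
  for n in("top","side"):
    s=cams.snapshot(n);np.savez("s7"+n,**s);print(n);slot(s)
    p=cloud(s);x,y,z=p[...,0],p[...,1],p[...,2]
    m=(abs(x-447)<40)&(abs(y-320)<60)&(z>78)&(z<97);q=p[m]
    if len(q)>5: print("holder",*rect(q))
E
python3 sl.py
```

```text
time: 6.65
ee_pos: [438.1, 299.4, 169.8]
tcp_rot: [[-0.053, 0.999, 0.005], [0.999, 0.053, -0.002], [-0.003, 0.004, -1.0]]
force: [-0.0, -0.5, 0.3]
finger_gap: 85.4
t 6.65 at [438.1 299.4 169.8] yaw 3.02 F [-0.  -0.5  0.3] gap 85.4
mm [22.2 10.  19.8] units [0.111 0.05  0.099] turn 0.0
236 rect [566.   79.3] [26.8 82.7] 89.1
[ 0  0  0  0  0  3 18 32 31 10  5  7  8  5  8 16 24 29 23 17  0  0  0  0
  0  0  0  0  0]
x1..99 [16.9 43.6] y [-42.2  40.5] z 89.48937602047386
red (array([568.7,  79.1]), array([ 7. , 52.7]), np.float32(89.0)) [[565.0, 54.1, 56.3], [568.0, 79.4, 67.1], [572.0, 105.4, 71.9]]
top
222 rect [566.1  79.4] [27.  82.8] 89.0
[ 0  0  0  0  0  2 17 31 30  8 10  6  8  4  7 11 18 25 28 17  0  0  0  0
  0  0  0  0  0]
x1..99 [17.2 43.8] y [-42.1  40.3] z 89.38549485050214
red (array([568.5,  79.1]), array([ 7.1, 52.8]), np.float32(89.0)) [[564.8, 54.0, 57.5], [567.6, 81.5, 68.3], [571.8, 105.4, 72.9]]
holder [447.2 301.5] [ 9.4 24.6] 88.5
side
89 rect [567.6 109.7] [29.7 34.3] -83.2
[ 0  0  0  0  0  1 13  9  7  5  3  5  2  5  6  6  8 12  5  1  1  0  0  0
  0  0  0  0  0]
x1..99 [17.3 43.5] y [13.5 46.4] z 90.36852261448496
holder [446.1 322.8] [11.8 63.9] -88.1
```

Slot mouth is at about (566.3, 80), and the holder at (446.8, 321.5) with its width axis at about 92.8°. Going down to grasp.

```bash
python3 -m inch '[[1,0.11,0.05,0.1,0],[1,0.11,0.05,0.1,0],[1,0.11,0.05,0.25,0],[1,0.11,0.05,0.4,0],[1,0.11,0.05,0.5,0]]' ; python3 d.py 446.8 321.5 55 2.8
```

```text
time: 7.17
ee_pos: [446.5, 322.6, 67.5]
tcp_rot: [[-0.057, 0.998, 0.002], [0.998, 0.057, -0.003], [-0.003, 0.002, -1.0]]
force: [-1.5, 0.4, -0.0]
finger_gap: 85.5
t 7.17 at [446.5 322.6  67.5] yaw 3.26 F [-1.5  0.4 -0. ] gap 85.5
mm [-1.   0.2 12.5] units [-0.005  0.001  0.063] turn 0.004
```

```bash
python3 -m inch '[[1,0,0,0.06,0],[1,0,0,0.062,0],[-1,0,0,0.062,0],[-1,0,0,0.062,0],[-1,0,0,0.062,0]]' 40; python3 -m inch '[[-1,0,0,0,0],[-1,0,0,0,0],[-1,0,0,0,0],[-1,0,0,0,0]]' 60; python3 d.py 446.8 321.5 120 2.8
```

```text
time: 7.58
ee_pos: [447.4, 322.8, 56.5]
tcp_rot: [[-0.056, 0.998, 0.005], [0.998, 0.056, -0.001], [-0.001, 0.005, -1.0]]
force: [0.9, -0.2, -0.3]
finger_gap: 51.3
time: 7.92
ee_pos: [447.6, 323.0, 57.3]
tcp_rot: [[-0.056, 0.998, 0.005], [0.998, 0.056, -0.0], [-0.001, 0.005, -1.0]]
force: [-0.7, -1.0, 4.9]
finger_gap: 9.0
t 7.92 at [447.6 323.   57.3] yaw 3.22 F [-0.7 -1.   4.9] gap 9.0
mm [ -1.5  -0.6 -62.7] units [-0.007 -0.003 -0.313] turn 0.004
```

```bash
python3 -m inch '[[-1,0,0,-0.1,0],[-1,0,0,-0.2,0],[-1,0,0,-0.35,0],[-1,0,0,-0.5,0],[-1,0,0,-0.55,0]]' 60; python3 -m inch '[[-1,-0.1,0.05,-0.05,0],[-1,-0.3,0.15,-0.05,0.01],[-1,-0.4,0.2,-0.05,0.02],[-1,-0.4,0.2,-0.05,0.03],[-1,-0.4,0.2,-0.05,0.03]]'
python3 - <<'E'
from h import *
s=cams.snapshot("side");np.savez("s8",**s);p=cloud(s);e=bot.get_state()["ee_pos"]
H,S,V=[a.astype(int) for a in cv2.split(cv2.cvtColor(s["color"],cv2.COLOR_RGB2HSV))]
m=(H>100)&(H<130)&(S>100)&(abs(p[...,0]-e[0])<60)&(abs(p[...,1]-e[1])<80)&(p[...,2]>70)
q=p[m];print(len(q),e,np.percentile(q,[1,50,99],axis=0).round(1).tolist())
cv2.imwrite("pics/s8.png",cv2.resize(s["color"][150:350,150:400,::-1],None,fx=2.4,fy=2.4,interpolation=3))
E
python3 d.py 566 80 190 -1.6
```

```text
time: 8.33
ee_pos: [448.8, 324.3, 171.5]
tcp_rot: [[-0.056, 0.998, 0.012], [0.998, 0.056, 0.004], [0.003, 0.012, -1.0]]
force: [0.1, 0.3, -0.4]
finger_gap: 9.3
time: 8.75
ee_pos: [493.1, 245.6, 181.0]
tcp_rot: [[0.009, 1.0, 0.01], [1.0, -0.01, 0.004], [0.004, 0.01, -1.0]]
force: [-0.3, -0.0, -0.8]
finger_gap: 8.6
362 [492.69814559 246.46280021 181.01619938] [[486.7, 210.7, 135.2], [491.1, 264.5, 171.1], [498.9, 287.8, 216.9]]
t 8.8 at [492.7 246.5 181. ] yaw -0.42 F [-0.6  0.3 -0.8] gap 9.3
mm [-165.9   74.6   -8.9] units [-0.829  0.373 -0.044] turn 0.01
```

View pics/s8.png

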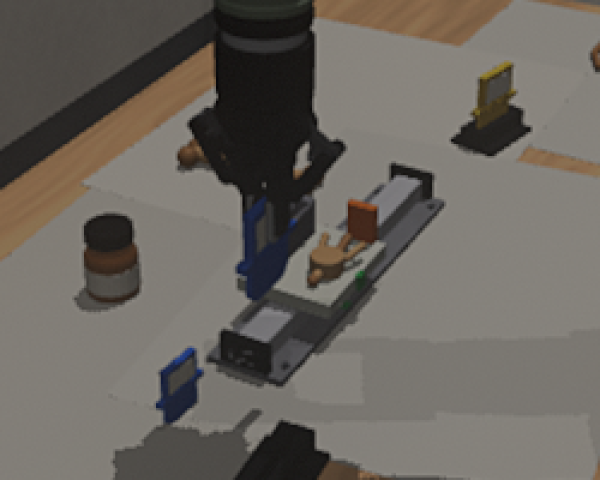

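The holder is upright and centred in the fingers, with its tongue bottom at about crop (260,295). Moving over the slot.

```bash
python3 -m inch '[[-1,-0.2,0.1,0,0.01],[-1,-0.4,0.19,0,0.01],[-1,-0.6,0.28,0,0.01],[-1,-0.8,0.36,0,0.01],[-1,-0.83,0.373,0,0.01]]'; python3 -m inch '[[-1,0,0,0.02,0],[-1,0,0,0.06,0],[-1,0,0,0.1,0],[-1,0,0,0.12,0]]';  python3 d.py 566 80 150 -1.6; python3 -m inch '[[-1,0,0,0,0],[-1,0,0,0,0]]'; python3 d.py 566 80 150 -1.6
```

```text
time: 9.22
ee_pos: [567.3, 77.0, 180.5]
tcp_rot: [[0.029, 1.0, 0.01], [1.0, -0.029, 0.002], [0.002, 0.01, -1.0]]
force: [-0.3, 0.4, -0.5]
finger_gap: 9.2
time: 9.55
ee_pos: [565.9, 78.8, 154.6]
tcp_rot: [[0.027, 1.0, 0.007], [1.0, -0.027, 0.002], [0.003, 0.007, -1.0]]
force: [-0.8, -0.4, -0.2]
finger_gap: 9.3
t 9.55 at [565.9  78.8 154.6] yaw -1.53 F [-0.8 -0.4 -0.2] gap 9.3
mm [1.2 0.  4.6] units [0.006 0.    0.023] turn 0.001
time: 9.72
ee_pos: [564.9, 80.2, 153.6]
tcp_rot: [[0.025, 1.0, 0.005], [1.0, -0.025, 0.003], [0.003, 0.005, -1.0]]
force: [0.8, 1.1, -0.2]
finger_gap: 9.0
t 9.72 at [564.9  80.2 153.6] yaw -1.41 F [ 0.8  1.1 -0.2] gap 9.0
mm [-0.2  1.1  3.6] units [-0.001  0.006  0.018] turn 0.002
```

Run:
```python
from h import *
s=cams.snapshot("side");np.savez("s9",**s);p=cloud(s);e=bot.get_state()["ee_pos"];print(e)
H,S,V=[a.astype(int) for a in cv2.split(cv2.cvtColor(s["color"],cv2.COLOR_RGB2HSV))]
m=(H>100)&(H<130)&(S>100)&(abs(p[...,0]-e[0])<60)&(abs(p[...,1]-e[1])<80)&(p[...,2]>70)
q=p[m];print(len(q),np.percentile(q,[1,50,99],axis=0).round(1).tolist())
b=q[abs(q[:,2]-138)<6];print("shoulder y",b[:,1].min(),b[:,1].max());b=q[abs(q[:,2]-118)<6];print("tongue y",b[:,1].min(),b[:,1].max(),"x",np.percentile(b[:,0],[2,98]))
cv2.imwrite("pics/s9.png",cv2.resize(s["color"][180:330,220:400,::-1],None,fx=4,fy=4,interpolation=3))
```

```text
[565.3906051   79.91982686 154.2012227 ]
234 [[558.3, 44.2, 107.5], [562.7, 102.8, 146.2], [570.1, 123.5, 189.7]]
shoulder y 43.96955673731941 122.68018722629881
tongue y 51.64843798297909 113.24597841247817 x [561.031116   566.89756487]
```

View pics/s9.png

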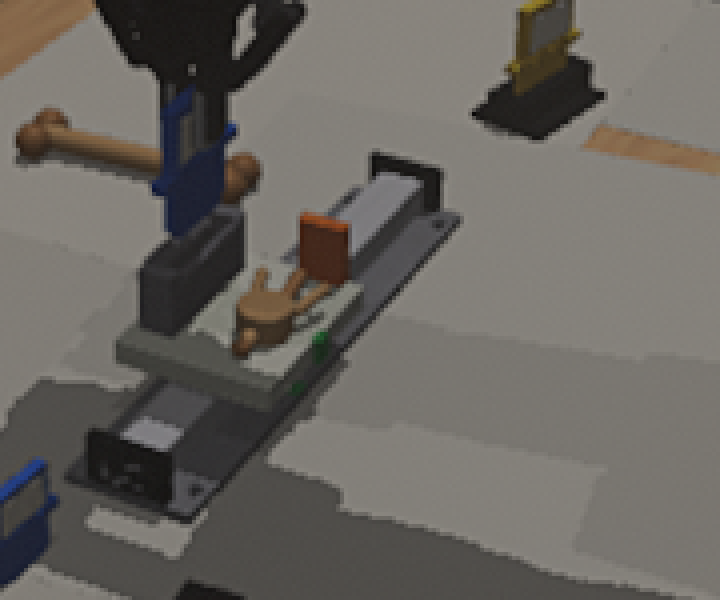

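The tongue is over the mouth at about crop (190,225). Both cameras suggest shifting +1.5 mm in x and +2 mm in y, so I'll do that and descend.

```bash
python3 -m inch '[[-1,0.009,0.007,0.01,0.001],[-1,0.009,0.007,0.03,0.001],[-1,0.009,0.007,0.06,0.001],[-1,0.009,0.007,0.09,0.001],[-1,0.009,0.007,0.1,0.001]]' 90; python3 d.py 566.8 82 105 -1.6
```

```text
time: 10.18
ee_pos: [566.2, 81.6, 132.9]
tcp_rot: [[0.027, 1.0, 0.004], [1.0, -0.027, 0.002], [0.002, 0.004, -1.0]]
force: [0.4, 0.2, -1.2]
finger_gap: 8.6
t 10.18 at [566.2  81.6 132.9] yaw -1.55 F [ 0.4  0.2 -1.2] gap 8.6
mm [ 0.4  0.5 27.9] units [0.002 0.002 0.139] turn 0.0
```

```bash
python3 -m inch '[[-1,0,0,0.02,0],[-1,0,0,0.04,0],[-1,0,0,0.055,0],[-1,0,0,0.065,0]]'; python3 -m inch '[[-1,0,0,0.02,0],[-1,0,0,0.035,0],[-1,0,0,0.05,0],[-1,0,0,0.05,0]]'; python3 d.py 566.8 82 105 -1.6
```

```text
time: 10.52
ee_pos: [566.1, 81.5, 119.4]
tcp_rot: [[0.027, 1.0, 0.003], [1.0, -0.027, 0.002], [0.002, 0.003, -1.0]]
force: [-0.3, -0.4, 1.8]
finger_gap: 8.9
time: 10.85
ee_pos: [566.3, 81.5, 109.4]
tcp_rot: [[0.027, 1.0, 0.004], [1.0, -0.027, 0.002], [0.002, 0.004, -1.0]]
force: [-1.2, 0.1, 5.6]
finger_gap: 8.5
t 10.85 at [566.3  81.5 109.4] yaw -1.56 F [-1.2  0.1  5.6] gap 8.5
mm [0.5 0.5 4.4] units [0.002 0.002 0.022] turn 0.0
```

Spring contact came at the expected height with no side force, and 5.6 N fits about 10 mm of compression. I'll press on in small steps until the shoulders seat.

```bash
python3 -m inch '[[-1,0,0,0.01,0],[-1,0,0,0.02,0],[-1,0,0,0.02,0]]'; python3 -m inch '[[-1,0,0,0.01,0],[-1,0,0,0.015,0],[-1,0,0,0.015,0]]'
```

```text
time: 11.1
ee_pos: [566.4, 81.6, 105.7]
tcp_rot: [[0.027, 1.0, 0.004], [1.0, -0.027, 0.002], [0.002, 0.004, -1.0]]
force: [-1.6, 0.6, 6.9]
finger_gap: 8.6
time: 11.35
ee_pos: [566.5, 81.6, 105.3]
tcp_rot: [[0.027, 1.0, 0.005], [1.0, -0.027, 0.002], [0.002, 0.005, -1.0]]
force: [-5.8, -0.3, 17.8]
finger_gap: 9.1
```

Force jumped to 17.8 N with no further descent, at the predicted home height, so the shoulders are seated. I'll hold for a moment and verify.

```bash
python3 -m inch '[[-1,-0.002,0,0.012,0],[-1,-0.002,0,0.012,0],[-1,-0.002,0,0.012,0],[-1,-0.002,0,0.012,0],[-1,-0.002,0,0.012,0]]'
python3 - <<'E'
from h import *
ims=[]
for n in("side","top"):
    s=cams.snapshot(n);np.savez("s10"+n,**s);p=cloud(s)
    H,S,V=[a.astype(int) for a in cv2.split(cv2.cvtColor(s["color"],cv2.COLOR_RGB2HSV))]
    x,y,z=p[...,0],p[...,1],p[...,2]
    q=p[(H>100)&(H<130)&(S>100)&(x>530)&(abs(y-80)<60)&(z>70)]
    if len(q)>9: print(n,len(q),np.percentile(q,[1,50,99],axis=0).round(1).tolist())
    g=p[(H>45)&(H<85)&(S>90)&(x>440)&(x<620)&(z>-5)&(z<60)]
    print("green",len(g),g.round(0)[:14].tolist())
    c=s["color"][180:330,220:400] if n=="side" else s["color"][170:270,150:350]
    ims.append(cv2.resize(c[:,:,::-1],(400,int(400*c.shape[0]/c.shape[1])),interpolation=3))
h=max(i.shape[0] for i in ims);cv2.imwrite("pics/f.png",np.hstack([cv2.copyMakeBorder(i,0,h-i.shape[0],0,0,0) for i in ims]))
st=bot.get_state();print(st["ee_pos"],st["force"],st["finger_gap"],st["time"])
E
python3 c.py s10top
```

```text
time: 11.77
ee_pos: [566.5, 81.6, 105.3]
tcp_rot: [[0.027, 1.0, 0.007], [1.0, -0.027, 0.003], [0.003, 0.007, -1.0]]
force: [-4.9, 0.7, 15.9]
finger_gap: 8.8
side 177 [[557.1, 47.1, 83.7], [564.1, 108.0, 101.7], [573.2, 122.5, 141.7]]
green 16 [[483.0, 84.0, 53.0], [482.0, 82.0, 52.0], [483.0, 90.0, 54.0], [482.0, 86.0, 51.0], [480.0, 86.0, 53.0], [484.0, 93.0, 52.0], [482.0, 91.0, 52.0], [479.0, 92.0, 54.0], [483.0, 90.0, 46.0], [482.0, 92.0, 44.0], [485.0, 86.0, 37.0], [482.0, 91.0, 39.0], [499.0, 82.0, 11.0], [497.0, 81.0, 11.0]]
top 20 [[551.8, 40.2, 93.8], [565.6, 44.9, 98.9], [570.8, 49.2, 220.4]]
green 0 []
[566.50214564  81.62000973 105.34376623] [-4.98072802  0.92368919 16.28738765] 8.761713310236425 11.8667
s10top nan 138.2 None None None None None Nonec.py:6: RuntimeWarning: Mean of empty slice.
  m=(abs(x-xx)<8)&(z>44)&(z<56)&(y>-60)&(y<160);q.append(round(float(np.sort(y[m])[-8:].mean()),1))
  ret = ret.dtype.type(ret / rcount)
```

View pics/f.png

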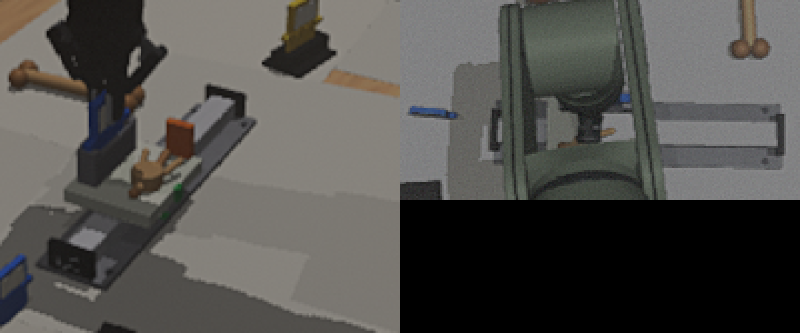

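The side crop shows the tongue inside the slot with the shoulders on the end walls at about (105,150). The holder top dropped about 48 mm for 48.9 mm of tool travel, so there was no slip. The carrier edge is unchanged at 138.2. Handing in.

```bash
python3 -c "
from h import *
print(order.sign_off())"
```

```text
the job is handed in; nothing more can be done
None
```

The job is done and handed in at about 12 s. The carrier is in its notch, and the gripper is still holding the larger blue label holder pressed home in the slot. Sign-off gives no verdict.

- **Carrier:** I pushed it about 105 mm by its tab. Its pointers came to rest at a mean y of 80.9 mm, against 80.5–81.8 mm for the station stripes. I didn't push back to feel the 7 N hold of the notch. Before hand-in the pointers and stripes were mostly hidden by the arm. The plate's leading edge still read 138.2 mm, the same as after the push.
- **Blue holder:** I took the one in the stand. The smaller free-standing one was the look-alike.
- **Pressing home:** The spring force rose from 1.8 N at first touch to 6.9 N at home. The shoulders then stopped the descent, and the force settled at about 16 N down and 5 N sideways.
- **Last checks:** The tool held still at z = 105.3 mm with the fingers closed on the holder. The holder had not slipped in the grip and looked upright.
- **Less certain:** The two cameras disagreed by 2–3 mm in y, so I shifted the holder by about 2 mm before inserting it. I didn't re-measure the yellow holder, jar or bone at the end. The arm never worked near them.

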